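Line up the quarter-turn fastener and hold the pump's service flap shut

ROBOT

A 7-joint arm with a two-finger parallel gripper is mounted at the origin on a cart in front of the work surface, level with it; the furniture and walls round the work are solid. World frame = base frame: x ahead of the robot, y to its left, z up, the work surface at z = 0. Lengths are in m, angles in rad, forces in N, time in s.
With the tool pointing down it reaches from about 0.35 to 0.9 m from the base axis. Payload 8.1 kg.
Tool frame: the origin (TCP) lies between the finger pads; the fingertips stand 22 mm ahead of it and the grasp point (between the pads) lies 3 mm ahead of it (arm.tip_reach is the distance from the TCP to the fingertips, in m); z points along the fingers, y is the line along which they close (so a half turn about z gives the same grasp; the last joint's range is limited). The gripper opens to 92 mm and grips with 3 to 60 N. Pads are 19 mm wide; open, the fingers measure 130 mm over their backs; the gripper's body (75 mm by 190 mm) begins 47 mm behind the grasp point.
Start: joints at [1.137, 0.434, 0.025, 1.573, -0.012, 1.134, -0.075], TCP at [0.203, -0.591, 0.249] pointing down, gripper open.
Joint ranges: [-2.62, 2.62], [-0.44, 2.09], [-1.27, 1.32], [0.08, 2.57], [-1.32, 4.46], [0.12, 2], [-2.74, 2.74]. Speed limits (rad/s): [2.22, 2.22, 3.01, 3.01, 3.14, 3.14, 3.14].

INTERFACE

Orientations are given as a rotation vector (axis times angle).
In Python, from cell import telemetry, vision, job, arm gives the robot as it stands. The module is installed in compiled form; this text tells all that it offers.
- The arm moves only by the shell command python3 -m creep 'ROWS' [FORCE]. ROWS is text: rows parted by semicolons, each of 7 numbers parted by spaces: the finger opening in cm, from 0 to 9.18, then the shift along the tool's x, y, z in cm, then the turn, a rotation vector about the tool's x, y, z in degrees. A call has 1 to 5 rows; each row is the pose to reach, as a shift and turn from the pose commanded when the call began, along the tool's axes at that moment; what a row does not reach only later rows make up. A row lasts 1/8 s, in which the tool goes at most 62.5 mm and 10.7 degrees, less where a joint would pass 70% of its speed; a pose out of reach is approached as far as the arm can. A call with a gripper value outside its range is refused whole. The fingers move at their own pace and stop on an object; FORCE is the grip in N (left out, the last holds). Time passes only in rows, so rows that repeat a pose let the fingers close. It gives the time, the measured TCP pose, the force, the opening and the grip force at its end, in the units of the state.
- telemetry.observe(): the state, without advancing time (a new reading comes with each control period).
- vision.get_image(name): name is "scene" or "side" or "wrist"; returns the picture (420x560x3 uint8, red, green, blue); there is no depth.
- vision.camera_info(name): a dict with "fov_y" (degrees; the focal length in pixels is half the picture's height over the tangent of half this angle, whatever the lens; pixels are square), "cx", "cy" (the principal point, pixels), "dist_coeffs" ([k1, k2, p1, p2, k3] as OpenCV has them; the pictures are not rectified), "extrinsics" (4x4, takes a point from camera to world coordinates). Camera axes: x right, y down, z forward; pixel columns grow to the right and rows downward; lengths in m; the calibration is good to about 2 mm. A picture is of the moment at which its call begins: read the wrist's pose just before it. camera_info takes no time and is no camera call; for the wrist camera it gives the pose at the moment of the call.
- job.sign_off(): hands the job in; it is judged then, once.
The state is a dict: "clock": time; "joints": joint angles; "dq": joint speeds; "joint_efforts": joint torques, N m; "position": TCP position; "ee_rot": TCP orientation; "force": force on the tool from outside, world axes, zero at the start; "ft_torque": the same for the moment, N m; "width": opening from 0.0 (shut) to 1.0 (fully open); "gripper_force": force on a finger pad.
Only numpy, scipy, OpenCV 4.12 (cv2) and the standard library are available. Lean on these libraries where they do the work, as an engineer would, in place of code of your own. Each camera call takes 0.05 s, during which the arm holds its last target. There are 200 camera calls.

TASK

One of the two small dosing pumps has been left unlocked, its service flap popped up. Turn that flap's wing fastener until it is in line with the index ribs (pointing from the hinge straight to the front edge), so that its key meets the slot, then press the flap firmly down flush on its frame and finish still holding it pressed there with the fingers; do not lock it, I will open it again after the leak test. Leave the other pump locked as it is and do not shift the vials or the timer.

Things in the scene. Friction and masses are not known exactly. Their poses are not given: they have to be found in the camera images.
- pump_1: grey bench dosing pump, 160 mm deep (x), 124 wide (y), 78 high, fixed; origin at the centre of its underside, its front (two hose unions, 14 mm long) faces own -x. The aluminium service flap covers the front 110 mm of its top, the block behind (own x 30 to 80 mm) is fixed. Which pump stands left or right varies
- pump_2: a second pump, the same in every way; only one of the two has its flap popped up
- flap_1 (a joint): hinge of pump_1's flap, rad: 0 flush, positive open. Springs hold it at about 0.21 when unlocked (front edge 23 mm up); with the key across its slot it stops at about 0.09; locked it reads about 0.015. The flap is 120 mm wide, 4 thick; hinge line along the pump's y at own x 30 mm, height 70 mm; front edge 110 mm from it; top at height 72 mm when shut
- flap_2 (a joint): the same for pump_2
- wing_1 (a joint): angle of the fastener in pump_1's flap, rad, anticlockwise from above; 0: wings crosswise, along the pump's y (locked, when the flap is shut); +1.57 or -1.57: wings in line with the index ribs, along the pump's x, where the key fits its slot (within about 0.15). Turns both ways to 3.1, no stop or click at the slot, friction 0.035 Nm, stays where left
- wing_2 (a joint): the same for pump_2
- wing_1_grip (a point): grip point on pump_1's fastener: on its axis, 90 mm in front of the hinge line, 16 mm above the flap's top; x axis along the wings, z up its axis. The black wing is an upright bar 34 mm long, 9 thick, from 6 to 24 mm above the flap, on a round base 25 mm across; a steel line runs along its top. The key below the flap is parallel to it
- wing_2_grip (a point): the same for pump_2
- flap_1_front (a point): middle of the front edge of pump_1's flap, on its top face; x axis along the index ribs, towards the hinge, y along the edge. Holding the flap shut takes 5 N at the fastener, pressing it on the seal more: 10 to 20 N in all is right
- flap_2_front (a point): the same for pump_2
- seal_1: black rubber sealing strip, 122 x 4.5 x 2 mm, on the frame's front rim of pump_1, under the flap's front edge; origin at the centre of its underside, 66 mm above the bench
- vial_1: brown vial with a black cap, 22 mm across, 47 high, standing between the pumps; origin at the centre of its underside
- vial_3: brown vial with a white cap, 22 mm across, 47 high, standing between the pumps; origin at the centre of its underside
- timer: white bench timer lying flat between the pumps, 61 x 63 x 19 mm; origin at the centre of its underside

How it is judged:
On the way:
1. the wing of the popped-up flap is turned in line with the index ribs (angle between the x axis of wing_1_grip and the x axis of flap_1_front, either way round below 0.2 rad), for 0.2 s.
At the end, for the whole second after the job is handed in: The flap that stood open is flush (within 0.02 rad), presses on its front seal with over 1.5 N, wing in line with the ribs (within 0.25 rad), fingers still on it (over 3 N); the other flap is shut (under 0.03 rad), its wing within 0.4 rad of crosswise (value of joint flap_1 below 0.02 rad and angle between the x axis of wing_1_grip and the x axis of flap_1_front, either way round below 0.25 rad and contact force between seal_1 and anything else above 1.5 N and contact force between the fingers and pump_1 above 3 N and value of joint flap_2 below 0.03 rad and value of joint wing_2 between -0.4 and 0.4 rad); the arm keeps its last pose, push and grip.
It fails at once if the locked pump's fastener is turned or its flap is opened (value of joint wing_2 above 0.4 rad or value of joint wing_2 below -0.4 rad or value of joint flap_2 above 0.05 rad).
It fails at once if a vial or the timer is shifted by more than 2 cm (distance of any of vial_1, vial_3, timer from where it was at the start of the episode above 0.02 m).
It also fails if it takes over 38 s, if anything falls off the work surface, if the arm or the gripper's body presses on something with over 40 N, if the wrist force passes 120 N, or if a joint passes its speed limit or range.

## Working session

There is one attempt and no reset: what is moved stays moved. The work goes in short steps, Python scripts to look and compute and a shell command to move; the robot and the scene stay as the last step left them, time stands still between calls to the robot, and variables do not carry over. Pictures are saved under pics/ and viewed, at most 10 in all, crops included, and the job is handed in when it is done.

```bash
mkdir -p pics
python3 - <<'E'
from cell import telemetry, vision, job, arm
import cv2, numpy as np
s=telemetry.observe(); print({k:np.round(v,3) for k,v in s.items()})
for n in ["scene","side","wrist"]:
    i=vision.camera_info(n); print(n,i["fov_y"],i["cx"],i["cy"],np.round(i["dist_coeffs"],4)); print(np.round(i["extrinsics"],3).tolist())
    cv2.imwrite(f"pics/{n}0.png",vision.get_image(n)[:,:,::-1])
E
```

```text
{'clock': np.float64(0.0), 'joints': array([ 1.137,  0.435,  0.025,  1.574, -0.012,  1.134, -0.075]), 'dq': array([-0.001, -0.002,  0.001,  0.   ,  0.001, -0.   , -0.   ]), 'joint_efforts': array([ 1.0000e-03, -6.6785e+01,  9.8500e-01, -3.1446e+01, -6.0000e-02,
        4.3000e-02,  0.0000e+00]), 'position': array([ 0.203, -0.591,  0.248]), 'ee_rot': array([-3.097e+00, -5.170e-01,  1.000e-03]), 'force': array([ 0.808, -0.199, -0.022]), 'ft_torque': array([-0.072, -0.014,  0.056]), 'gripper_force': np.float64(0.0), 'width': np.float64(1.0)}
scene 43.033911472926285 271.7179354174748 210.2086356651264 [0.0473 0.     0.     0.     0.    ]
[[0.999, -0.034, 0.009, 0.462], [-0.031, -0.767, 0.641, -0.781], [-0.015, -0.64, -0.768, 1.042], [0.0, 0.0, 0.0, 1.0]]
side 53.69372427898668 284.7006170491827 208.74000013460534 [0.0172 0.     0.     0.     0.    ]
[[0.999, -0.023, 0.044, 0.462], [-0.048, -0.614, 0.788, -0.785], [0.009, -0.789, -0.615, 0.709], [0.0, 0.0, 0.0, 1.0]]
wrist 60.19292472747279 277.44912987816116 214.42978885404386 [-0.023  0.     0.     0.     0.   ]
[[0.325, -0.908, -0.264, 0.274], [-0.946, -0.312, -0.09, -0.568], [-0.0, 0.279, -0.96, 0.385], [0.0, 0.0, 0.0, 1.0]]
```

View pics/scene0.png

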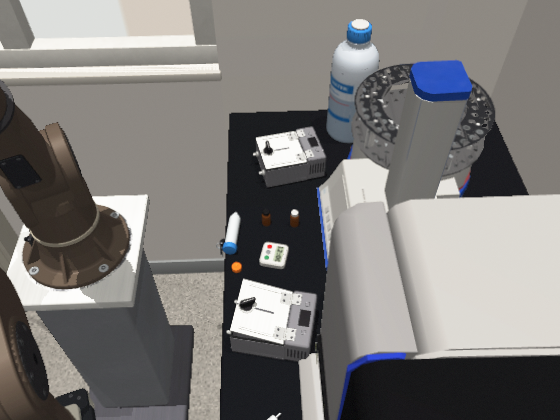

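View pics/side0.png

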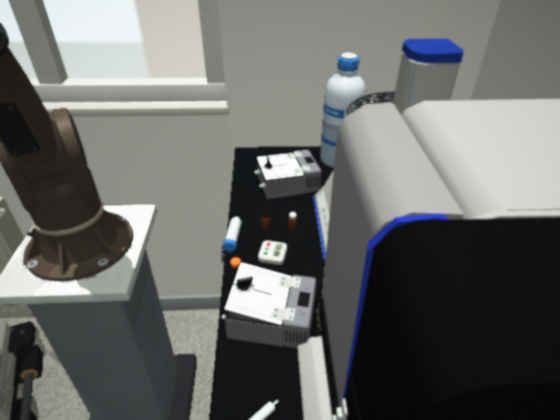

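The scene view shows two pumps, one far/left at about (290,155) and one near/right at about (275,320), with the vials (266,217), (295,217) and the timer (274,255) between them. The near wing at (248,303) looks turned, so I'll enlarge both.

```bash
cat > h.py <<'E'
import cv2, numpy as np
from cell import vision
def K(i):
    f=210/np.tan(np.radians(i["fov_y"])/2); return np.array([[f,0,i["cx"]],[0,f,i["cy"]],[0,0,1]])
def ray(i,uv):
    p=cv2.undistortPoints(np.array(uv,float).reshape(-1,1,2),K(i),np.array(i["dist_coeffs"])).reshape(-1,2)
    T=np.array(i["extrinsics"]); d=np.c_[p,np.ones(len(p))]@T[:3,:3].T
    return T[:3,3],d
def plane(i,uv,z):
    o,d=ray(i,uv); return o+d*((z-o[2])/d[:,2])[:,None]
def proj(i,P):
    T=np.linalg.inv(np.array(i["extrinsics"])); 
    return cv2.projectPoints(np.array(P,float).reshape(-1,1,3),cv2.Rodrigues(T[:3,:3])[0],T[:3,3],K(i),np.array(i["dist_coeffs"]))[0].reshape(-1,2)
def tri(i1,uv1,i2,uv2):
    out=[]
    for a,b in zip(uv1,uv2):
        o1,d1=ray(i1,[a]);o2,d2=ray(i2,[b]);A=np.c_[d1[0],-d2[0]]
        t=np.linalg.lstsq(A,o2-o1,rcond=None)[0]; out.append((o1+t[0]*d1[0]+o2+t[1]*d2[0])/2)
    return np.array(out)
E
python3 - <<'E'
import cv2,numpy as np
a=cv2.imread('pics/scene0.png');b=cv2.imread('pics/side0.png')
c=lambda m,x,y:cv2.resize(m[y:y+75,x:x+100],(400,300),interpolation=cv2.INTER_CUBIC)
cv2.imwrite('pics/m.png',np.vstack([np.hstack([c(a,240,120),c(b,240,140)]),np.hstack([c(a,225,280),c(b,220,260)])]))
E
```

```text
(no output)
```

View pics/m.png

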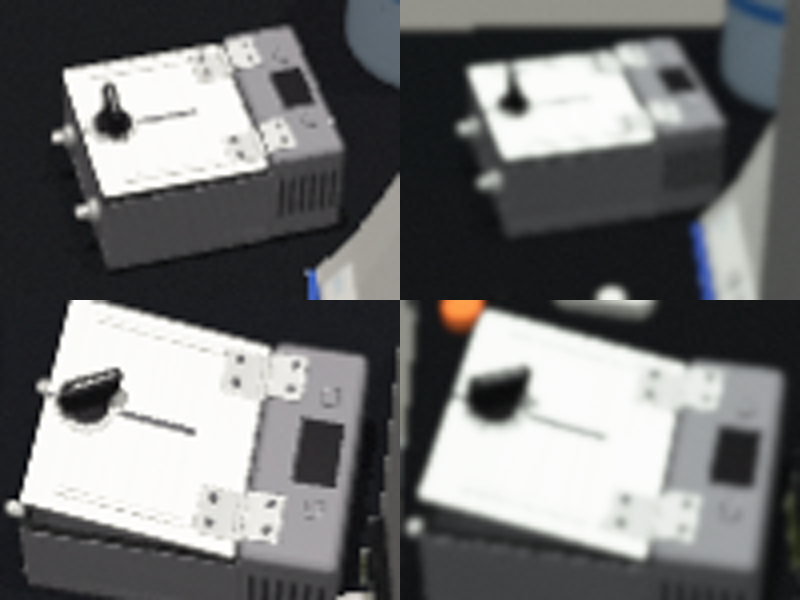

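View pics/wrist0.png

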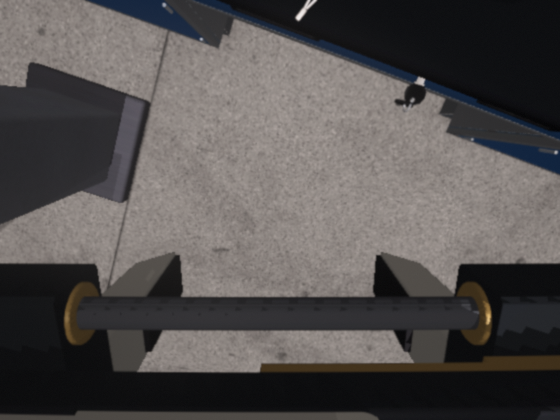

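Top row of the mosaic: the far pump is shut with its wing crosswise. Bottom row: the near pump's flap is raised, its wing line runs from scene (242,302) to (255,298) and its rib from (255,307.5) to (274,313). So the near/right pump is the target. Next I'll measure it.

Run:
```python
from h import *
i=vision.camera_info("scene"); j=vision.camera_info("side")
S=lambda x,y:(225+x/4-.4,280+(y-300)/4-.4)
D=lambda x,y:(220+(x-400)/4-.4,260+(y-300)/4-.4)
P=plane(i,[S(365,358),S(338,572),S(275,346)],.078); print("block far-back, near-back, far-hinge\n",P.round(3), np.linalg.norm(P[0]-P[1]),np.linalg.norm(P[0]-P[2]))
Q=plane(j,[D(783,370),D(757,578)],.078);print("side",Q.round(3))
a=P[0]-P[1]; yaw=np.arctan2(a[1],a[0])-np.pi/2; print("yaw",yaw)
F=plane(i,[S(22,502),(242,281.5)],.095);print("front",F.round(3),np.linalg.norm(F[0]-F[1]))
W=plane(i,[S(68,388),S(120,372)],.117); print("wing top line",W.round(3),np.linalg.norm(W[0]-W[1]),W.mean(0),"ang",np.arctan2(*(W[1]-W[0])[1::-1]))
W2=plane(j,[D(470,388),D(528,370)],.117); print(W2.round(3),W2.mean(0))
R=plane(i,[S(122,410),S(195,432)],.088);print("rib",R.round(3),np.arctan2(*(R[1]-R[0])[1::-1]))
for nm,uv,z in [("vials cap",[(266,213),(295,212)],.047),("timer",[(274,255)],.019),("orange,tube",[(237,268),(232,232)],.01),("far pump wing",[(267,148)],.09)]: print(nm,plane(i,uv,z).round(3).tolist())
```

```text
block far-back, near-back, far-hinge
 [[ 0.557 -0.208  0.078]
 [ 0.534 -0.325  0.078]
 [ 0.511 -0.199  0.078]] 0.12012565456776657 0.04715149417843427
side [[ 0.558 -0.206  0.078]
 [ 0.533 -0.331  0.078]]
yaw -0.1941881892461339
front [[ 0.382 -0.291  0.095]
 [ 0.405 -0.181  0.095]] 0.11213523788737102
wing top line [[ 0.406 -0.242  0.117]
 [ 0.431 -0.234  0.117]] 0.027020044888256028 [ 0.41843229 -0.23786097  0.117     ] ang 0.3004160234545379
[[ 0.403 -0.247  0.117]
 [ 0.43  -0.237  0.117]] [ 0.41643718 -0.24178118  0.117     ]
rib [[ 0.431 -0.239  0.088]
 [ 0.468 -0.253  0.088]] -0.3643102889363881
vials cap [[0.459, 0.041, 0.047], [0.529, 0.041, 0.047]]
timer [[0.475, -0.064, 0.019]]
orange,tube [[0.388, -0.091, 0.01], [0.375, 0.015, 0.01]]
far pump wing [[0.467, 0.223, 0.09]]
```

```bash
python3 -m creep '9 4.6 -3.8 0 0 0 0; 9 9.2 -7.7 0 0 0 0; 9 13.8 -11.5 0 0 0 0; 9 18.4 -15.4 0 0 0 0; 9 23 -19.2 0 0 0 0'; python3 -m creep '9 4 -3.5 0 0 0 0; 9 7 -6 0 0 0 0; 7 7 -6 0 0 0 0'
cat >> h.py <<'E'
from scipy.spatial.transform import Rotation as Ro
from cell import telemetry
def goto(p,yaw):
    s=telemetry.observe(); R=Ro.from_rotvec(s["ee_rot"]); print("now",np.round(s["position"],4),"x-axis yaw",np.arctan2(*R.as_matrix()[1::-1,0]))
    c,n=np.cos(yaw),np.sin(yaw); G=Ro.from_matrix(np.array([[c,n,0],[n,-c,0],[0,0,-1]]))
    print("shift cm",(R.inv().apply(np.array(p)-s["position"])*100).round(2),"turn deg",np.degrees((R.inv()*G).as_rotvec()).round(1))
E
python3 - <<'E'
from h import *
i=vision.camera_info("wrist"); im=vision.get_image("wrist"); cv2.imwrite("pics/w1.png",im[:,:,::-1])
print(np.array(i["extrinsics"]).round(3).tolist()); goto((.415,-.24,.2),.3)
E
```

```text
clock: 0.78
position: [0.3588, -0.333, 0.2487]
ee_rot: [3.099, 0.517, 0.0]
force: [0.9, -0.5, 0.4]
width: 0.982
gripper_force: 0.0
clock: 1.15
position: [0.4065, -0.2523, 0.2488]
ee_rot: [-3.096, -0.526, -0.001]
force: [-0.3, -0.5, -0.1]
width: 0.916
gripper_force: 0.0
[[0.331, -0.907, -0.262, 0.478], [-0.944, -0.317, -0.092, -0.229], [0.0, 0.278, -0.961, 0.385], [0.0, 0.0, 0.0, 1.0]]
now [ 0.4054 -0.2543  0.2487] x-axis yaw 0.3337859036475895
shift cm [ 1.38 -1.04  4.87] turn deg [-0.   0.   1.9]
```

View pics/w1.png

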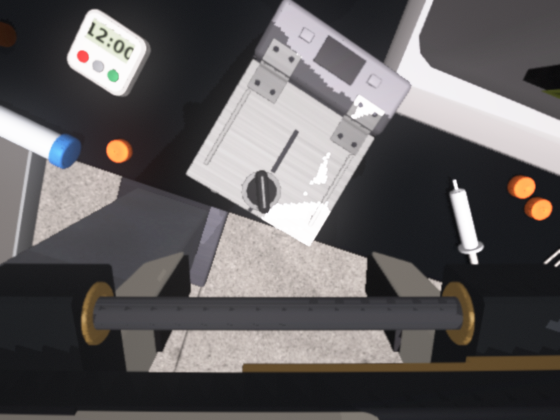

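The wrist view shows the target flap clearly: wing line from (262,172) to (265,209), rib from (297,132) to (277,171), front flap corners at (187,174) and (308,244), block rear corners at (287,2) and (410,87).

Run:
```python
from h import *
i=vision.camera_info("wrist"); im=cv2.imread("pics/w1.png"); g=cv2.cvtColor(im,cv2.COLOR_BGR2GRAY)
ang=lambda P:np.arctan2(*(P[1]-P[0])[1::-1])
W=plane(i,[(265,209),(262,172)],.1105); print("wing",W.round(4).tolist(),W.mean(0),np.linalg.norm(W[1]-W[0]),ang(W))
R=plane(i,[(277,171),(297,132)],.085);print("rib",R.round(3).tolist(),ang(R))
F=plane(i,[(308,244),(187,174)],.095);print("front",F.round(3).tolist(),np.linalg.norm(F[1]-F[0]),ang(F)-np.pi/2)
B=plane(i,[(410,87),(287,2)],.078);print("block",B.round(3).tolist(),np.linalg.norm(B[1]-B[0]),ang(B)-np.pi/2)
# black wing+base blob
m=((g<70)[150:225,235:290]).astype(np.uint8); n,l,st,c=cv2.connectedComponentsWithStats(m); k=1+np.argmax(st[1:,4]); print("blob",c[k]+[235,150],st[k])
print("fingertip TCP px",proj(i,[telemetry.observe()["position"]]))
cv2.imwrite("pics/c1.png",cv2.resize(im[120:260,170:350],(720,560),interpolation=cv2.INTER_CUBIC))
```

```text
wing [[0.4024, -0.2469, 0.1105], [0.4294, -0.2354, 0.1105]] [ 0.41593516 -0.24112062  0.1105    ] 0.029366780920617543 0.4027397990787432
rib [[0.43, -0.247, 0.085], [0.465, -0.252, 0.085]] -0.13705025942359328
front [[0.381, -0.292, 0.095], [0.405, -0.179, 0.095]] 0.1162015704347208 -0.21244846439415332
block [[0.529, -0.327, 0.078], [0.554, -0.212, 0.078]] 0.1168116753184259 -0.2167791042883973
blob [244.94244604 213.17266187] [  0  55  28  17 139]
fingertip TCP px [[273.50135312 295.27882399]]
```

View pics/c1.png

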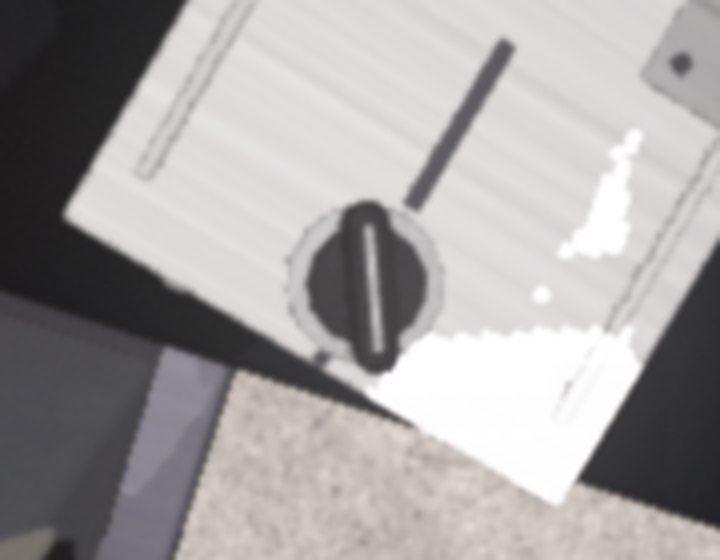

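```bash
cat >> h.py <<'E'
YAW=-.212
def flapR(op,ang):
    "tool down on the flap opened by op, tool x at ang from the ribs in the flap plane (anticlockwise from above)"
    P=Ro.from_euler('ZY',[YAW,op]); return P*Ro.from_euler('Z',ang)*Ro.from_euler('X',np.pi)
def goR(p,G):
    s=telemetry.observe(); R=Ro.from_rotvec(s["ee_rot"])
    print("shift cm",(R.inv().apply(np.array(p)-s["position"])*100).round(2),"turn deg",np.degrees((R.inv()*G).as_rotvec()).round(1),"z",G.as_matrix()[:,2].round(3),"x",G.as_matrix()[:,0].round(3))
E
python3 - <<'E'
from h import *
n=np.array([.2038,-.044,.978]);t=np.array([.4188,-.2412,.1222])
P=Ro.from_euler('ZY',[YAW,.21]); d=P.inv().apply([np.cos(.4),np.sin(.4),0]); print(P.apply([0,0,1]))
e=P.apply([0,0,1]); h=np.array([np.cos(.4),np.sin(.4),0]);h[2]=-(h@e)/e[2];d=P.inv().apply(h);a=np.arctan2(d[1],d[0]);print("rel",a)
goR(t+.05*n,flapR(.21,a)); goR(t,flapR(.21,a))
E
```

```text
[ 0.20379291 -0.0438632   0.97803091]
rel 0.6015943273531696
shift cm [ 2.59 -0.26  7.76] turn deg [  6.5 -10.1  -3.2] z [-0.204  0.044 -0.978] x [ 0.907  0.384 -0.172]
shift cm [ 1.7  -0.8  12.65] turn deg [  6.5 -10.1  -3.2] z [-0.204  0.044 -0.978] x [ 0.907  0.384 -0.172]
```

```bash
python3 -m creep '5 1.3 -0.1 4 3.2 -5 -1.6; 5 2.6 -0.3 7.8 6.5 -10.1 -3.2; 5 2.6 -0.3 7.8 6.5 -10.1 -3.2; 5 2.6 -0.3 7.8 6.5 -10.1 -3.2'
python3 - <<'E'
from h import *
goR([.4188,-.2412,.1222],flapR(.21,.6))
i=vision.camera_info("wrist"); im=vision.get_image("wrist"); print(proj(i,[(.4168,-.2409,.1143)]))
cv2.imwrite("pics/w2.png",im[:,:,::-1])
E
```

```text
clock: 1.7
position: [0.4278, -0.2453, 0.171]
ee_rot: [-2.989, -0.582, 0.294]
force: [-0.2, -1.4, 0.4]
width: 0.546
gripper_force: 0.0
shift cm [ 0.17 -0.14  4.97] turn deg [ 0.  -0.  -0.2] z [-0.204  0.044 -0.978] x [ 0.908  0.382 -0.172]
[[272.06561022 242.94074835]]
```

View pics/w2.png

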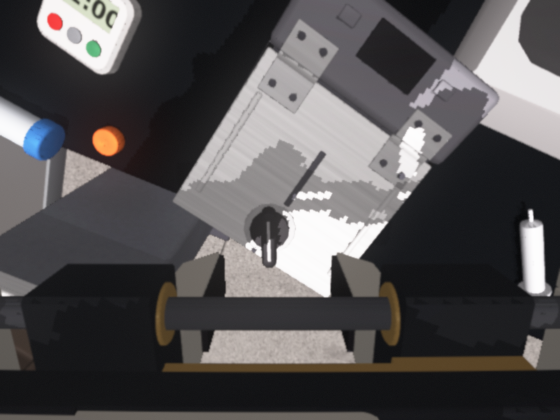

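The wing line runs about (268,222) to (270,265), between the fingers and parallel to the pads, within 3 px of prediction. I'll descend, close and check.

```bash
python3 -m creep '5 0.1 -0.1 2.5 0 0 0; 5 0.2 -0.1 4 0 0 0; 5 0.2 -0.1 5 0 0 0; 2 0.2 -0.1 5 0 0 0; 0.5 0.2 -0.1 5 0 0 0' 15;  python3 -m creep '0.5 0 0 0 0 0 0; 0.5 0 0 0 0 0 0; 0.5 0 0 0 0 0 0' 15
```

```text
clock: 2.38
position: [0.4202, -0.2404, 0.1222]
ee_rot: [-2.989, -0.585, 0.293]
force: [0.3, 0.5, -0.3]
width: 0.377
gripper_force: 0.0
clock: 2.75
position: [0.4187, -0.2373, 0.1214]
ee_rot: [-2.983, -0.586, 0.297]
force: [-4.8, 9.7, 4.2]
width: 0.097
gripper_force: 15.0
```

```bash
python3 -m creep '0.5 0 -0.3 0 0 0 0; 0.5 0 -0.3 0 0 0 8; 0.5 0 -0.3 0 0 0 17; 0.5 0 -0.3 0 0 0 26; 0.5 0 -0.3 0 0 0 35';  python3 -m creep '0.5 0 0 0 0 0 0; 0.5 0 0 0 0 0 0'
python3 - <<'E'
from h import *
s=telemetry.observe(); R=Ro.from_rotvec(s["ee_rot"]); print(s["position"],s["force"],s["ft_torque"],(flapR(.21,0).inv()*R).as_rotvec())
i=vision.camera_info("wrist"); im=vision.get_image("wrist")
cv2.imwrite("pics/w3.png",im[:,:,::-1])
E
```

```text
clock: 3.38
position: [0.4188, -0.2372, 0.122]
ee_rot: [-3.084, 0.355, 0.325]
force: [0.2, 1.1, -0.3]
width: 0.098
gripper_force: 15.0
clock: 3.62
position: [0.4187, -0.2372, 0.122]
ee_rot: [-3.084, 0.341, 0.325]
force: [0.2, 1.5, 0.0]
width: 0.096
gripper_force: 15.0
[ 0.41874302 -0.23721187  0.12197788] [0.20313803 1.52079046 0.00903194] [ 0.44470505 -0.13716854 -0.14697488] [0.0003099  0.00036167 0.0084111 ]
```

View pics/w3.png

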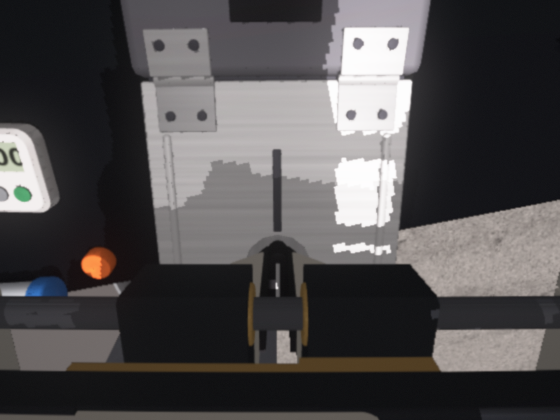

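The wing now lines up with the rib (both at column ~277). Next I'll work out the closing arc about the hinge.

Run:
```python
from h import *
p=telemetry.observe()["position"]; P=Ro.from_euler('Z',YAW)
H=p-P.apply(Ro.from_euler('Y',.21).apply([-.090,0,.034])); print("hinge",H)
for o in (.14,.07,0,-.01): goR(H+P.apply(Ro.from_euler('Y',o).apply([-.090,0,.034])),flapR(o,0))
```

```text
hinge [ 0.49786072 -0.25425106  0.06994123]
shift cm [-0.22  0.    0.64] turn deg [-0.   4.  -0.5] z [-0.136  0.029 -0.99 ] x [ 0.968 -0.208 -0.14 ]
shift cm [-0.39  0.    1.29] turn deg [ 0.   8.  -0.5] z [-0.068  0.015 -0.998] x [ 0.975 -0.21  -0.07 ]
shift cm [-0.51  0.01  1.95] turn deg [ 0.  12.  -0.5] z [-0. -0. -1.] x [ 0.978 -0.21   0.   ]
shift cm [-0.53  0.01  2.05] turn deg [ 0.  12.6 -0.5] z [ 0.01  -0.002 -1.   ] x [ 0.978 -0.21   0.01 ]
```

```bash
python3 -m creep '0.5 -0.22 0 0.64 0 4 0; 0.5 -0.39 0 1.29 0 8 0; 0.5 -0.5 0 1.95 0 12 0; 0.5 -0.5 0 1.95 0 12 0; 0.5 -0.5 0 1.95 0 12 0' 25
```

```text
clock: 4.3
position: [0.41, -0.2353, 0.1043]
ee_rot: [3.12, -0.348, -0.0]
force: [-1.7, 3.0, 5.1]
width: 0.093
gripper_force: 25.0
```

```bash
python3 -m creep '0.5 0 0 0.15 0 0 0; 0.5 0 0 0.15 0 0 0; 0.5 0 0 0.15 0 0 0' 30
```

```text
clock: 4.68
position: [0.4101, -0.2354, 0.1038]
ee_rot: [3.12, -0.349, -0.0]
force: [-6.6, 6.4, 28.1]
width: 0.095
gripper_force: 30.0
```

```bash
python3 -m creep '0.5 -0.02 -0.03 -0.07 0 0 0; 0.5 -0.02 -0.03 -0.07 0 0 0; 0.5 -0.02 -0.03 -0.07 0 0 0; 0.5 -0.02 -0.03 -0.07 0 0 0'
python3 - <<'E'
from h import *
s=telemetry.observe(); R=Ro.from_rotvec(s["ee_rot"]); print(s["position"],s["force"],s["ft_torque"],(flapR(0,0).inv()*R).as_rotvec())
cv2.imwrite("pics/w4.png",np.hstack([cv2.resize(vision.get_image("wrist"),(400,300)),cv2.resize(vision.get_image("side")[250:355,200:340],(400,300))])[:,:,::-1])
E
```

```text
clock: 5.18
position: [0.4101, -0.2353, 0.1039]
ee_rot: [3.12, -0.349, -0.0]
force: [-3.9, 3.6, 16.7]
width: 0.095
gripper_force: 30.0
[ 0.41008608 -0.23532231  0.10388271] [-3.9027699   3.58261576 16.72946725] [ 0.94375718  0.95601332 -0.01550755] [-2.53333505e-03 -3.33858428e-05  1.07356611e-02]
```

View pics/w4.png

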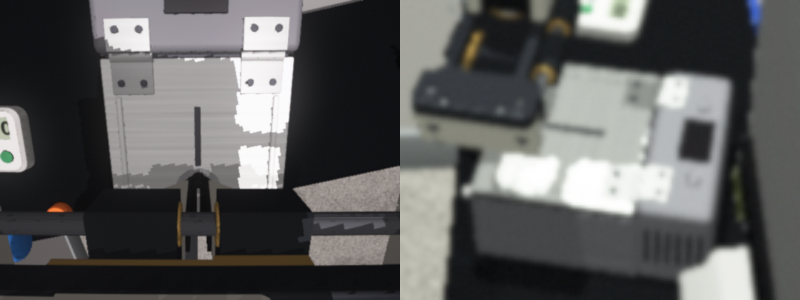

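The wing is in line with the rib (column ~197 in the left half) and the right half shows no gap along the flap's near edge. The measured height matches flush, and the contact is stiff at 16.7 N, so I'm handing in.

```bash
python3 -c "
from cell import job; print(job.sign_off())"
```

```text
the job is handed in; nothing more can be done
None
```

I turned the right-hand pump's wing fastener in line with the index ribs and handed in with the fingers still holding its flap down at about 17 N, unlocked. The tool height and the stiff contact say it is flush; the sign-off returned no verdict. The arm stayed clear of the other pump, the vials and the timer.

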